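# Set the chilled chocolate plate's thermostat to the green dot

### The arm

A 6-joint arm with a two-finger parallel gripper is mounted at the origin on the work surface. World frame = base frame: x ahead of the robot, y to its left, z up, the work surface at z = 0. Lengths are in mm, angles in rad, forces in N, time in s.
With the tool pointing down it reaches from about 350 to 875 mm from the base axis. Payload 4.2 kg.
Tool frame: the origin (TCP) lies on the mounting face of the last link; the fingertips stand 173 mm ahead of it and the grasp point (between the pads) lies 155 mm ahead of it; z points along the fingers, y is the direction in which the jaws open and shut (so a half turn about z gives the same grasp; the last joint's range is limited). The gripper opens to 85 mm and grips with 20 to 120 N. Pads are 22 mm wide; open, the fingers measure 114 mm over their backs; the gripper's body (76 mm by 85 mm) begins 54 mm behind the grasp point. The pads swing forward as they close: fully open they stand 13 mm farther back than shut.
Start: joints at [-1.047, 0.385, 0.008, 0, -1.194, -0.259], TCP at [163.59, -603.19, 404.712] pointing down, gripper open.
Joint ranges: [-3.14, 3.14], [-1.21, 2.06], [-1.07, 1.41], [-3.16, 2.05], [-2.99, -0.16], [-3.1, 3.1]. Speed limits (rad/s): [2.79, 2.79, 3.14, 3.14, 3.14, 3.14].

### API

Orientations are given as a unit quaternion [x, y, z, w].
In Python, from bench import arm gives the robot as it stands. The module is installed in compiled form; this text tells all that it offers.
- The arm moves only by the tool play_rows, never from a script. Its argument "moves" is a list of rows, each a list of 3 entries, a list of its own where there are three numbers: the shift along the world's x, y, z in units of 30 cm (1.0 is 30 cm), then the turn about the world's z in units of 30 degrees (1.0 is 30 degrees), then the gripper's target within -1 to 1 (shut at 1, half-way at 0, fully open at -1). In form: [[[x, y, z], turn, jaw], ...]. A call has 1 to 12 rows; each row is the pose to reach, as a shift and turn from the pose measured when the call began; what a row does not reach only later rows make up. A row lasts 1/8 s, in which the tool goes at most 62.5 mm and 10.7 degrees, less where a joint would pass 70% of its speed; a pose out of reach is approached as far as the arm can. A call with a number of a shift or a turn outside -1 to 1 is refused whole. A call with a gripper value outside its range is refused whole. The fingers move at their own pace and stop on an object; the grip force is fixed at half the most. Time passes only in rows, so rows that repeat a pose let the fingers close. It gives the time, the measured TCP pose, the force and the opening at its end, in the units of the state.
- arm.read_state(): the state, without advancing time (a new reading comes with each control period).
- arm.get_image(name): name is "scene" or "side" or "wrist"; returns a dict with "pixels" (420x560x3 uint8, red, green, blue), "vfov" (degrees; the focal length in pixels is half the picture's height over the tangent of half this angle, whatever the lens; pixels are square), "cx", "cy" (the principal point, pixels), "xyz" and "rotation" of the camera in the world. Camera axes: x right, y up, looking along -z (the intrinsics and any distortion apply to the point x, -y, -z); pixel columns grow to the right and rows downward; lengths in mm; the calibration is good to about 2 mm. A picture is of the moment at which its call begins. There is no depth.
- arm.job_done(): hands the job in, once; it reports no verdict.
Trained networks look in a picture, given as the dict that the camera call returned (one of the last four; its "shot" number tells which), for a name from the list of things; names that differ only in an ending like _2 or _b are one class to them, and where a whole thing is asked for, a point or a joint stands for the part that bears it (a point fixed in the world has none). Each returns a list of dicts, best first, with "conf" (0 to 1); they miss things now and then, are a little off and sometimes report something else, mostly with a low value. They report only what shows in the picture. A call takes as long as a camera call.
- arm.look_for(name, picture): "centre" ([x, y, z] in mm, in world coordinates, good to about 4 mm: the middle of the surface that is visible of it).
The state is a dict: "clock": time; "joints": joint angles; "joint_vel": joint speeds; "joint_efforts": joint torques, N m; "position": TCP position; "ee_rot": TCP orientation; "contact_force": force on the tool from outside, world axes, zero at the start; "wrist_torque": the same for the moment, N m; "gripper_width": finger opening in mm.
Only numpy, scipy, OpenCV 4.12 (cv2) and the standard library are available. Lean on these libraries where they do the work, as an engineer would, in place of code of your own. Each camera call takes 0.05 s, during which the arm holds its last target.

### The job

Turn the black knurled thermostat dial on the front of the chilled chocolate plate clockwise, by the friction of a fingertip on its face or rim, until its white pointer line clicks into the notch at the green dot, without ever going on into the notch past it; then let go of it. Do not grip or pick up anything, and leave the gift box, the tin and all the other things where they stand.

Things in the scene. Friction and masses are not known exactly. Their poses are not given: they have to be found in the camera images.
- cooler: chilled display plate, aluminium, 360 x 420 mm, fixed to the counter; origin under its centre, z up, x towards its back, y to its left. Its flat front deck, 75 mm high, carries the dial; at the back, from 105 mm behind the dial's axis, stands a tray of chocolates, 35 mm high (9 mm above the dial's face)
- dial_axis (a point): centre of the thermostat dial's flat top face, on its upright turning axis, 101 mm above the counter. The dial is a black knurled disc, 96 mm across and 26 mm thick, lying on the plate's front deck; it does not sink when pressed. This frame belongs to the plate and does not turn with the dial; its axes are those of cooler
- pointer (a point): outer end of the white pointer line on the dial's top face, 45 mm from the axis; it turns with the dial
- green_dot (a point): centre of the green dot, 17 mm across, printed on the deck 63 mm from the dial's axis; white ticks mark the other notches. The dial is set when the pointer line aims at the dot
- dial (a joint): dial angle, rad, growing clockwise seen from above. Seven notches 0.5236 apart, 0 to 3.1416, stops just beyond; The green dot is 2.0944. It starts anywhere from 0.31 to 1.78, in a notch or balanced between two. Leaving a notch takes 0.1 N m (some 3 N at 36 mm from the axis); past the midpoint it springs on unless held (within 0.1 of the midpoint it may stay balanced)
- giftbox: red gift box with a gold ribbon, 63 x 63 x 40 mm high, standing loose on the control deck to one side of the dial; origin at the centre of its underside
- tin: round copper-coloured tin, 58 mm across, 48 mm high, standing loose on the control deck on the other side of the dial; origin at the centre of its underside
- jar: amber jar with a brass-coloured lid, 72 mm across, 100 mm high, loose on the counter to the left of the plate; origin at the centre of its underside
- cup: white cup, 76 mm across, 80 mm high, loose on the counter to the right of the plate; origin at the centre of its underside
- spatula: spatula lying loose on the counter to the right of the plate; origin on its underside
- minicarton: small brown carton, 120 x 90 x 60 mm high, loose on the counter to the left of the plate; origin at the centre of its underside

How it is judged (in metres and radians):
On the way:
1. the dial's pointer is at the green dot (value of joint dial between 1.9744 and 2.2144 rad), for 0.2 s.
At the end, for the whole second after the job is handed in: the dial rests in the notch at the green dot (2.094 rad, within 0.12 rad), is not turning, and no loose thing is more than 20 mm from where it began (all of step 1 and velocity of joint dial between -0.05 and 0.05 rad/s and distance of each of giftbox, tin, jar, cup, spatula, minicarton from where it was at the start of the episode below 0.02 m); the robot touches nothing.
It fails at once if the dial is turned on into the notch past the green dot (value of joint dial above 2.40855 rad).
It fails at once if a loose thing is knocked, lifted or carried more than 20 mm from its place (distance of any of giftbox, tin, jar, cup, spatula, minicarton from where it was at the start of the episode above 0.02 m).
It also fails if it takes over 35 s, if anything falls off the work surface, if the arm or the gripper's body presses on something with over 40 N, if the wrist force passes 120 N, or if a joint passes its speed limit or range.

## Working session

There is one attempt and no reset: what is moved stays moved. The work goes in short steps, Python scripts to look and compute and a tool call to move; the robot and the scene stay as the last step left them, time stands still between calls to the robot, and variables do not carry over. Pictures are saved under pics/ and viewed, and the job is handed in when it is done.

Besides the shell and the picture viewer there is one more tool, called after ">>>" as name(argument=value, ...), one argument or row to a line, values as JSON. play_rows: Moves the arm, as the interface text tells. Shifts and turns lie within -1 to 1; 1 stands for 30 cm of shift or 30 degrees of turn. Its arguments: {"type":"object","properties":{"moves":{"type":"array"}},"required":["moves"]}

```bash
mkdir -p pics; cat > h.py <<'E'
from bench import arm
import numpy as np, cv2
def snap(n,f):
    im=arm.get_image(n); cv2.imwrite('pics/'+f,im['pixels'][:,:,::-1]); return im
def ray(im,u,v):
    f=210/np.tan(np.radians(im['vfov'])/2)
    d=np.array([(u-im['cx'])/f,-(v-im['cy'])/f,-1.]); R=np.array(im['rotation']).reshape(3,3)
    return np.array(im['xyz']),R@d
def atz(im,u,v,z):
    o,d=ray(im,u,v); return o+d*(z-o[2])/d[2]
def px(im,p):
    f=210/np.tan(np.radians(im['vfov'])/2); R=np.array(im['rotation']).reshape(3,3)
    c=R.T@(np.array(p)-np.array(im['xyz'])); return im['cx']+f*c[0]/-c[2], im['cy']-f*c[1]/-c[2]
E
python3 - <<'E'
from h import *
np.set_printoptions(precision=2,suppress=True)
print(arm.read_state())
for n in ['scene','side','wrist']:
    im=snap(n,n+'0.png'); print(n,{k:v for k,v in im.items() if k!='pixels'})
    for t in ['cooler','dial_axis','pointer','green_dot','dial','giftbox','tin']:
        try: print(t,[(np.round(r['centre'],1),round(r['conf'],2)) for r in arm.look_for(t,im)[:2]])
        except Exception as e: print(t,e)
E
```

```text
{'clock': 0.0, 'joints': array([-1.05,  0.39,  0.01, -0.  , -1.19, -0.26]), 'joint_vel': array([ 0.,  0.,  0., -0., -0., -0.]), 'joint_efforts': array([  0.  , -39.23,  18.84,   4.19,  -0.  ,   0.  ]), 'position': array([ 163.54, -603.  ,  403.62]), 'ee_rot': array([-0.13,  0.99,  0.  , -0.  ]), 'contact_force': array([-0.88, -0.55, -0.15]), 'wrist_torque': array([-0.02,  0.01, -0.03]), 'gripper_width': 85.20825210066835}
scene {'vfov': 52.26526285293109, 'cx': 274.8889895515926, 'cy': 210.48071637797065, 'xyz': array([1083.03, -162.35, 1039.3 ]), 'rotation': array([0.22, 0.15, 0.55, 0.79]), 'shot': 1}
cooler [(array([702.6, -97.1,  78.9]), 0.66)]
dial_axis [(array([698.1, -95.8,  80.7]), 0.62)]
pointer [(array([561.8, -78. , 102.6]), 0.93), (array([698.5, -98. ,  84.5]), 0.19)]
green_dot [(array([695.8, -96.7,  81.4]), 0.73)]
dial [(array([559.4, -76.7, 101.5]), 0.64)]
giftbox [(array([587.3,  55.4, 118.5]), 0.78), (array([ 663.1, -335. ,    3.7]), 0.17)]
tin [(array([ 569.5, -215.9,  122.7]), 0.57)]
side {'vfov': 46.90184066492963, 'cx': 278.690369602092, 'cy': 215.60467991934325, 'xyz': array([-193.03,  817.35,  862.01]), 'rotation': array([-0.17,  0.43,  0.82, -0.35]), 'shot': 2}
cooler [(array([631.9, -34.8,  77.7]), 0.89)]
dial_axis [(array([633.4, -39.4,  74.9]), 0.83)]
pointer [(array([541.5, -60.6, 101.2]), 0.88)]
green_dot [(array([629.9, -30.7,  74.3]), 0.83)]
dial [(array([546.9, -64.3, 100.8]), 0.61)]
giftbox [(array([633.6, -38.7,  73.8]), 0.7), (array([572.4,  70.4, 110. ]), 0.56)]
tin [(array([ 550.6, -197.3,  116.5]), 0.55)]
wrist {'vfov': 66.99896643259726, 'cx': 284.9662025585117, 'cy': 206.45765860740426, 'xyz': array([  85.73, -625.4 ,  373.99]), 'rotation': array([-0.1 , -0.13,  0.78,  0.6 ]), 'shot': 3}
cooler []
dial_axis []
pointer []
green_dot []
dial []
giftbox []
tin []
```

```bash
sed -i "s/np.array(im\['rotation'\]).reshape(3,3)/Rot.from_quat(im['rotation']).as_matrix()/; 1a from scipy.spatial.transform import Rotation as Rot" h.py; cat h.py|head -12; python3 - <<'E'
import cv2
a=cv2.imread('pics/scene0.png');b=cv2.imread('pics/side0.png')
cv2.imwrite('pics/s0a.png',a)
E
```

```text
from bench import arm
from scipy.spatial.transform import Rotation as Rot
import numpy as np, cv2
def snap(n,f):
    im=arm.get_image(n); cv2.imwrite('pics/'+f,im['pixels'][:,:,::-1]); return im
def ray(im,u,v):
    f=210/np.tan(np.radians(im['vfov'])/2)
    d=np.array([(u-im['cx'])/f,-(v-im['cy'])/f,-1.]); R=Rot.from_quat(im['rotation']).as_matrix()
    return np.array(im['xyz']),R@d
def atz(im,u,v,z):
    o,d=ray(im,u,v); return o+d*(z-o[2])/d[2]
def px(im,p):
```

View pics/scene0.png

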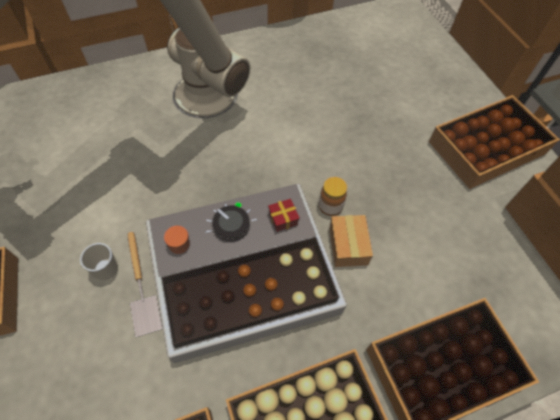

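View pics/side0.png

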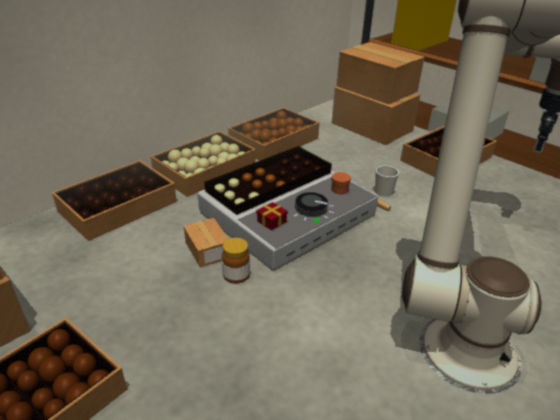

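```bash
python3 - <<'E'
import cv2,numpy as np
a=cv2.imread('pics/scene0.png')[170:270,160:300];b=cv2.imread('pics/side0.png')[165:240,250:370]
a=cv2.resize(a,None,fx=5.5,fy=5.5,interpolation=cv2.INTER_CUBIC);b=cv2.resize(b,None,fx=6,fy=6,interpolation=cv2.INTER_CUBIC)
cv2.imwrite('pics/za.png',a);cv2.imwrite('pics/zb.png',b)
E
```

```text
(no output)
```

View pics/za.png

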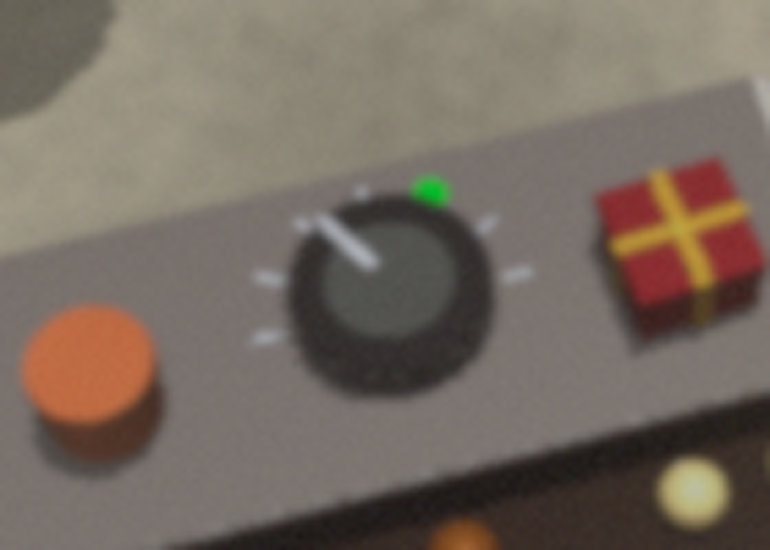

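View pics/zb.png

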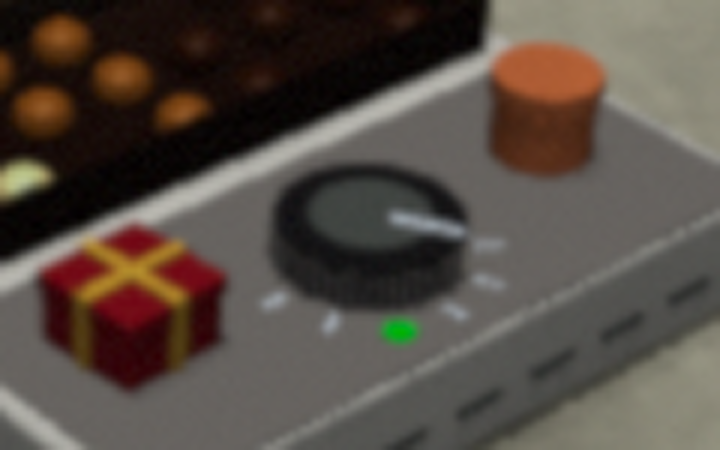

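```bash
python3 - <<'E'
from h import *
np.set_printoptions(precision=1,suppress=True)
s=arm.get_image('scene'); d=arm.get_image('side')
Z=lambda u,v:(160+(u+.5)/5.5-.5,170+(v+.5)/5.5-.5)
Y=lambda u,v:(250+(u+.5)/6-.5,165+(v+.5)/6-.5)
def P(n,im,f,pts,z):
    for p in pts: print(n,p,atz(im,*f(*p),z))
tk=[(265,337),(268,278),(302,224),(362,192),(431,192),(487,226),(518,273)]
P('tick',s,Z,tk,75); P('ptr',s,Z,[(320,217),(375,265),(390,280)],101)
P('box',s,Z,[(680,230)],115);P('tin',s,Z,[(90,365)],123)
P('side dot',d,Y,[(400,331),(490,245),(490,283),(455,311),(332,322),(274,301)],75)
P('side ptr',d,Y,[(466,236),(392,216),(370,212)],101)
# corners of deck front edge
P('scene corner',s,lambda u,v:(u,v),[(150,223),(304,188)],75)
# tick circle fit
for nm,im,f,pts in (('s',s,Z,tk),('d',d,Y,[(490,245),(490,283),(455,311),(400,331),(332,322),(274,301)])):
    q=np.array([atz(im,*f(*p),75)[:2] for p in pts])
    A=np.c_[2*q,np.ones(len(q))]; x=np.linalg.lstsq(A,(q**2).sum(1),rcond=None)[0]
    print(nm,x[:2],np.sqrt(x[2]+x[0]**2+x[1]**2), np.degrees(np.arctan2(q[:,1]-x[1],q[:,0]-x[0])))
for im in (s,d):
  for t in ['giftbox','tin','pointer','dial']:
    print(t,[(r['centre'],round(r['conf'],2)) for r in arm.look_for(t,im)[:2]])
E
```

```text
tick (265, 337) [ 549.1 -134.1   75. ]
tick (268, 278) [ 519.4 -124.3   75. ]
tick (302, 224) [ 496.5 -101.    75. ]
tick (362, 192) [489.2 -69.   75. ]
tick (431, 192) [500.6 -38.   75. ]
tick (487, 226) [527.7 -18.8  75. ]
tick (518, 273) [557.1 -13.3  75. ]
ptr (320, 217) [511.6 -93.8 101. ]
ptr (375, 265) [544.8 -77.5 101. ]
ptr (390, 280) [554.7 -73.4 101. ]
box (680, 230) [582.9  57.2 115. ]
tin (90, 365) [ 562.8 -210.8  123. ]
side dot (400, 331) [505.  -43.3  75. ]
side dot (490, 245) [ 523.2 -129.6   75. ]
side dot (490, 283) [ 502.  -104.6   75. ]
side dot (455, 311) [498.1 -74.6  75. ]
side dot (332, 322) [531.5 -25.3  75. ]
side dot (274, 301) [561.8 -17.6  75. ]
side ptr (466, 236) [512.3 -95.7 101. ]
side ptr (392, 216) [547.6 -82.6 101. ]
side ptr (370, 212) [557.1 -77.5 101. ]
scene corner (150, 223) [ 476.3 -266.8   75. ]
scene corner (304, 188) [511.9 145.8  75. ]
s [549.8 -73.4] 60.10878858639587 [ -90.6 -120.9 -152.6  175.8  144.2  112.    83.1]
d [557.2 -78.7] 60.832673207334 [-123.7 -154.9  176.   145.9  115.7   85.7]
giftbox [([588.0, 56.1, 118.6], 0.58)]
tin []
pointer [([560.2, -76.5, 102.3], 0.72)]
dial [([558.1, -74.8, 99.4], 0.97)]
giftbox [([569.9, 68.7, 110.9], 0.75)]
tin [([551.8, -198.5, 115.3], 0.86)]
pointer [([540.5, -59.8, 102.1], 0.7)]
dial [([543.4, -65.9, 103.1], 0.59)]
```

>>> play_rows(
  moves=[
    [[0.77,1.0,0],0.5,1],
    [[0.77,1.0,0],0.5,1],
    [[0.77,1.0,0],0.5,1],
    [[0.77,1.0,0],0.5,1],
    [[0.77,1.0,0],0.5,1],
    [[0.77,1.0,0],0.5,1],
    [[0.77,1.0,0],0.5,1],
    [[0.77,1.0,0],0.5,1],
  ],
)

```text
clock: 2.7
position: [394.7, -303.0, 404.8]
ee_rot: [-0.261, 0.965, -0.0, 0.0]
contact_force: [-0.5, -0.2, 0.5]
gripper_width: 0.1
```

>>> play_rows(
  moves=[
    [[0.615,0.807,-0.2],0,1],
    [[0.615,0.807,-0.2],0,1],
    [[0.615,0.807,-0.2],0,1],
    [[0.615,0.807,-0.2],0,1],
    [[0.615,0.807,-0.2],0,1],
    [[0.615,0.807,-0.2],0,1],
    [[0.615,0.807,-0.2],0,1],
  ],
)

```text
clock: 3.58
position: [579.0, -62.2, 344.4]
ee_rot: [-0.26, 0.966, -0.0, -0.001]
contact_force: [0.7, 0.2, -0.5]
gripper_width: -0.5
```

```bash
python3 - <<'E'
from h import *
np.set_printoptions(precision=2,suppress=True)
im=snap('wrist','w1.png'); st=arm.read_state(); print(st['position'],st['ee_rot'],st['joints'],st['clock'],st['contact_force'])
for p in [(553.5,-76,101),(512,-94.7,101),(503,-40.7,75)]: print(px(im,p))
for t in ['green_dot','pointer','dial']: print(t,[(r['centre'],round(r['conf'],2)) for r in arm.look_for(t,im)[:2]])
E
```

```text
[578.76 -62.5  344.79] [-0.26  0.97 -0.   -0.  ] [ 0.17  0.36 -0.19  0.   -1.02 -1.22] 3.625 [ 0.36 -0.54  1.  ]
(np.float64(287.6094562905406), np.float64(181.222160616793))
(np.float64(295.07276181037577), np.float64(112.6634037657359))
(np.float64(362.8825784335429), np.float64(138.6940411165704))
green_dot [([579.1, -132.2, 75.8], 0.94)]
pointer []
dial []
```

View pics/w1.png

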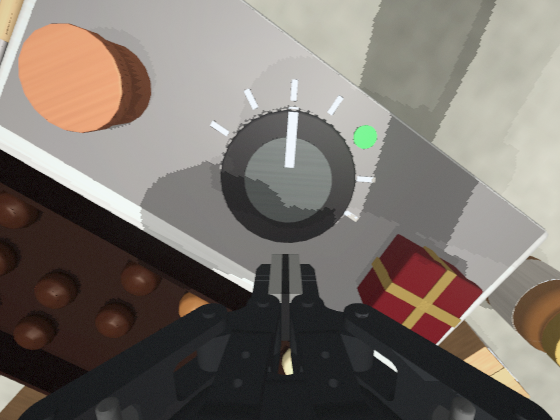

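```bash
python3 - <<'E'
from h import *
np.set_printoptions(precision=1,suppress=True)
im=arm.get_image('wrist')
q=np.array([atz(im,*p,75)[:2] for p in [(219,128),(251,99),(294,90),(336,105),(365,137),(365,180),(351,216)]])
A=np.c_[2*q,np.ones(len(q))]; x=np.linalg.lstsq(A,(q**2).sum(1),rcond=None)[0]
print(q,x[:2],np.sqrt(x[2]+x[0]**2+x[1]**2), np.degrees(np.arctan2(q[:,1]-x[1],q[:,0]-x[0])))
for p in [(293,112),(290,167),(288,180)]:print(atz(im,*p,101))
E
```

```text
[[ 549.8 -136.4]
 [ 520.2 -125.6]
 [ 499.5 -102.1]
 [ 493.1  -70.8]
 [ 501.3  -39.9]
 [ 528.3  -21.2]
 [ 558.4  -13.9]] [553.5 -75. ] 60.971481479650876 [ -93.4 -123.3 -153.3  176.1  146.1  115.1   85.4]
[512.4 -96.1 101. ]
[544.3 -79.6 101. ]
[552.9 -76.1 101. ]
```

>>> play_rows(
  moves=[
    [[0.01,0.01,-0.13],0,1],
    [[0.01,0.01,-0.2],0,1],
    [[0.01,0.01,-0.215],0,1],
    [[0.01,0.01,-0.22],0,1],
    [[0.01,0.01,-0.225],0,1],
    [[0.01,0.01,-0.225],0,1],
  ],
)

```text
clock: 4.58
position: [581.8, -59.1, 278.7]
ee_rot: [-0.26, 0.966, -0.0, 0.001]
contact_force: [-0.1, 0.4, 1.1]
gripper_width: 0.4
```

>>> play_rows(
  moves=[
    [[0,0,-0.008],0,1],
    [[0,0,-0.012],0,1],
    [[0,0,-0.015],0,1],
    [[0,0,-0.015],0,1],
  ],
)

```text
clock: 5.08
position: [581.8, -59.2, 274.5]
ee_rot: [-0.26, 0.966, -0.0, 0.001]
contact_force: [-1.2, 0.6, 2.2]
gripper_width: 0.1
```

>>> play_rows(
  moves=[
    [[0,0,-0.003],0,1],
    [[0,0,-0.005],0,1],
    [[0,0,-0.005],0,1],
  ],
)

```text
clock: 5.45
position: [581.8, -59.2, 274.4]
ee_rot: [-0.26, 0.966, -0.001, 0.001]
contact_force: [-3.5, -0.6, 9.2]
gripper_width: -0.2
```

>>> play_rows(
  moves=[
    [[0,0,-0.009],0,1],
    [[0.0045,-0.008,-0.01],-0.167,1],
    [[0.008,-0.017,-0.01],-0.333,1],
    [[0.011,-0.026,-0.01],-0.5,1],
    [[0.013,-0.035,-0.01],-0.667,1],
    [[0.014,-0.045,-0.01],-0.833,1],
    [[0.0147,-0.054,-0.01],-1,1],
    [[0.0147,-0.054,-0.01],-1,1],
  ],
)

```text
clock: 6.45
position: [586.0, -75.6, 274.2]
ee_rot: [-0.002, 1.0, -0.001, 0.001]
contact_force: [-4.8, 1.4, 14.8]
gripper_width: -0.1
```

```bash
cat > look.py <<'E'
from h import *
import sys
np.set_printoptions(precision=1,suppress=True)
im=snap('wrist',sys.argv[1]); st=arm.read_state(); print(st['position'],st['clock'],st['contact_force'],st['wrist_torque'],st['joints'])
print('axis',px(im,(553.5,-75.5,101)),'dot',px(im,(502,-40,75)))
for a in (205,190,175,160,145): print(a,np.round(px(im,(553.5+45*np.cos(np.radians(a)),-75.5+45*np.sin(np.radians(a)),101)),0))
E
python3 look.py w2.png
```

```text
[586.  -75.6 274.2] 6.5 [-6.2  1.7 15.1] [0.4 1.8 0. ] [ 0.1  0.4 -0.3  0.  -0.9 -1.7]
axis (np.float64(288.31597306780424), np.float64(206.99346910593445)) dot (np.float64(359.7523271025226), np.float64(92.84921342237992))
205 [245. 117.]
190 [271. 109.]
175 [298. 108.]
160 [325. 114.]
145 [348. 127.]
```

View pics/w2.png

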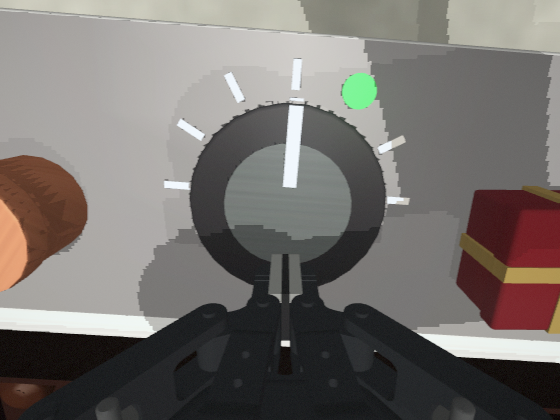

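>>> play_rows(
  moves=[
    [[0,0,-0.01],0,1],
    [[-0.0005,-0.009,-0.01],-0.167,1],
    [[-0.0015,-0.0185,-0.01],-0.333,1],
    [[-0.0037,-0.028,-0.01],-0.5,1],
    [[-0.0065,-0.037,-0.01],-0.667,1],
    [[-0.01,-0.0455,-0.01],-0.833,1],
    [[-0.0145,-0.054,-0.01],-1,1],
    [[-0.0145,-0.054,-0.01],-1,1],
  ],
)

```text
clock: 7.5
position: [581.4, -91.8, 274.2]
ee_rot: [0.257, 0.966, -0.002, 0.001]
contact_force: [-6.7, 1.9, 15.4]
gripper_width: -0.1
```

```bash
python3 look.py w3.png
```

```text
[581.4 -91.8 274.2] 7.55 [-5.9  2.5 16.1] [0.7 1.9 0.1] [ 0.1  0.4 -0.3  0.  -0.9 -2.2]
axis (np.float64(287.7309866804237), np.float64(206.4371144075177)) dot (np.float64(298.6072318880939), np.float64(68.31927778945723))
205 [206. 151.]
190 [222. 132.]
175 [244. 117.]
160 [270. 108.]
145 [298. 107.]
```

View pics/w3.png

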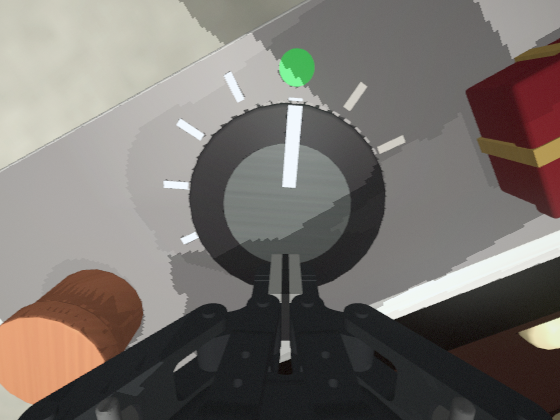

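The pointer (end at about 295,105) now aims at the green dot (297,68). I'll lift straight up and check that it stays there.

>>> play_rows(
  moves=[
    [[0,0,0.02],0,1],
    [[0,0,0.08],0,1],
    [[0,0,0.2],0,1],
    [[0,0,0.3],0,1],
    [[0,0,0.3],0,1],
  ],
)

```text
clock: 8.18
position: [582.0, -91.8, 366.8]
ee_rot: [0.257, 0.967, -0.001, 0.004]
contact_force: [0.6, -0.6, -0.2]
gripper_width: 0.2
```

```bash
python3 look.py w4.png; python3 - <<'E'
from h import *
im=snap('side','d4.png');im=snap('scene','s4.png')
a=cv2.imread('pics/s4.png')[150:290,80:380];b=cv2.imread('pics/d4.png')[140:290,170:420]
b=cv2.resize(b,(300,180));cv2.imwrite('pics/z4.png',cv2.resize(np.vstack([a,b]),None,fx=1.85,fy=1.85,interpolation=cv2.INTER_CUBIC))
E
```

```text
[581.5 -91.7 364.9] 8.225 [-0.2  0.5 -0.9] [-0.  0.  0.] [ 0.1  0.4 -0.1  0.  -1.1 -2.2]
axis (np.float64(285.5490535163591), np.float64(164.51161463639056)) dot (np.float64(292.51886647192003), np.float64(76.70912205203228))
205 [235. 129.]
190 [245. 116.]
175 [259. 107.]
160 [275. 102.]
145 [292. 101.]
```

View pics/w4.png

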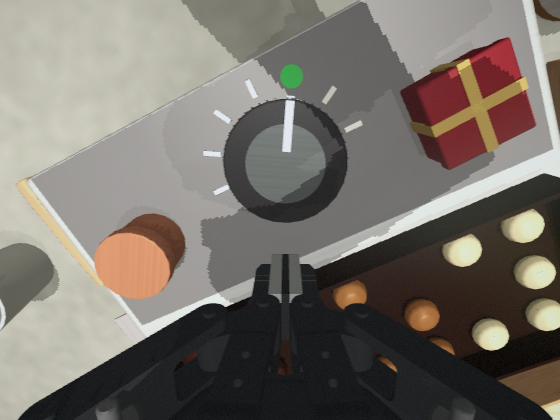

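View pics/z4.png

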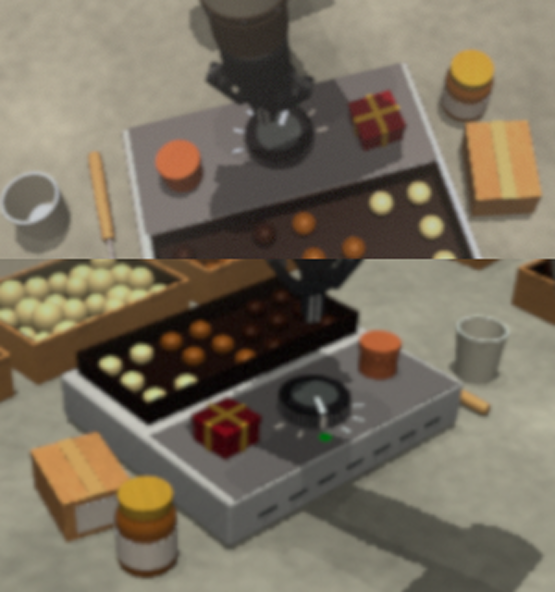

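After lifting, the pointer (end at about 290,100) still aims at the dot (291,76), nothing else has moved, and the contact force is about zero. I'm handing it in.

```bash
python3 -c "
from bench import arm
print(arm.job_done())"
```

```text
the job is handed in; nothing more can be done
None
```

The dial is set at the green dot and the job is handed in; the hand-in reports no verdict.

**What I did:** I found the dial's axis at about (553.5, -75.5) mm from the ticks and the wrist picture. The pointer stood in notch 2, about 1.05 rad. With the jaws shut, I pressed the fingertips on the face about 33 mm from the axis with roughly 15 N. I turned the dial 60° clockwise about its axis in two 30° arcs, checking with a picture after each, then lifted straight off at about 8 s.

**Last checks:**
- **Dial:** after letting go, the wrist and side pictures show the pointer aiming at the green dot. It never went past that notch in any picture.
- **Robot:** the contact force was about zero, and the fingertips were about 90 mm above the dial.
- **Loose things:** the box, tin, jar, cup, spatula and carton stood in their original places by eye; I did not measure them.

**Disagreements:** the networks' answers for the green dot were wrong in all three cameras. Their pointer and dial positions differed by up to about 20 mm between the scene and side views. I used tick and pointer pixels read by hand instead; the axis from those agreed to about 8 mm across the three cameras.

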